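# Weigh the courier case on the sprung hook scale

### The arm

A 7-joint arm with a two-finger parallel gripper is mounted at the origin on the work surface. World frame = base frame: x ahead of the robot, y to its left, z up, the work surface at z = 0. Lengths are in m, angles in rad, forces in N, time in s.
With the tool pointing down it reaches from about 0.425 to 0.925 m from the base axis. Payload 6.8 kg.
Tool frame: the origin (TCP) lies on the centre line of the jaws, within the pads' length; the fingertips stand 25 mm ahead of it and the grasp point (between the pads) lies 6 mm ahead of it; z points along the fingers, y is the direction in which the jaws open and shut (so a half turn about z gives the same grasp; the last joint's range is limited). The gripper opens to 85 mm and grips with 20 to 120 N. Pads are 22 mm wide; open, the fingers measure 114 mm over their backs; the gripper's body (76 mm by 85 mm) begins 54 mm behind the grasp point. The pads swing forward as they close: fully open they stand 13 mm farther back than shut.
Start: joints at [-0.108, 0.477, 0.022, 1.555, -0.011, 1.109, -0.083], TCP at [0.675, 0, 0.256] pointing down, gripper open.
Joint ranges: [-2.96, 2.96], [-0.34, 2.1], [-1.41, 1.46], [0.24, 2.44], [-1.37, 4.51], [0.17, 1.92], [-2.96, 2.96]. Speed limits (rad/s): [2.39, 2.39, 3.14, 3.14, 3.14, 3.14, 3.14].

### API

Orientations are given as a unit quaternion [w, x, y, z].
In Python, from station import status, cams, order, models gives the robot as it stands.
- The arm moves only by the tool move_arm, never from a script. Its argument "steps" is one flat list of numbers, 7 for each row, row after row: the gripper's target within -1 to 1 (fully open at 1, half-way at 0, shut at -1), then the shift along the world's x, y, z in cm, then the turn, a rotation vector about the world's x, y, z in degrees. A call has 1 to 8 rows; each row shifts and turns the commanded pose from where the row before left it; what a row does not reach is not made up. A row lasts 1/10 s, in which the tool goes at most 50 mm and 8.59 degrees, less where a joint would pass 70% of its speed; a pose out of reach is approached as far as the arm can. A call with a gripper value outside its range is refused whole. The fingers move at their own pace and stop on an object; "newtons" is the grip in N (left out, the last holds). Time passes only in rows, so rows that do not move let the fingers close. It gives the time, the measured TCP pose, the force and the opening at its end, in the units of the state.
- status.get_obs(): the state, without advancing time (a new reading comes with each control period).
- cams.read_camera(name): name is "scene" or "side" or "wrist"; returns a dict with "pixels" (400x640x3 uint8, red, green, blue), "mtx" (3x3 intrinsics, pixels), "T" (4x4, takes a point from camera to world coordinates); the wrist camera has in their place "T_tool_cam" (4x4, takes a point from camera to tool coordinates, whose origin is the TCP and whose axes are the flange's). Camera axes: x right, y down, z forward; pixel columns grow to the right and rows downward; lengths in m; the calibration is good to about 2 mm. A picture is of the moment at which its call begins: read the wrist's pose just before it. There is no depth.
- order.hand_in(): hands the job in, once; it reports no verdict.
Trained networks look in the newest picture that a camera, given by its name, has taken for a name from the list of things; names that differ only in an ending like _2 or _b are one class to them, and where a whole thing is asked for, a point or a joint stands for the part that bears it (a point fixed in the world has none). Each returns a list of dicts, best first, with "score" (0 to 1); they miss things now and then, are a little off and sometimes report something else, mostly with a low value. They report only what shows in the picture. A call takes as long as a camera call.
- models.silhouettes(camera, query): "region" (400x640 bool, what is visible of it) and "box" ([centre column, centre row, width, height] in pixels, round what is visible of it).
- models.place_of(camera, query): "position" ([row, column] in pixels: a listed point, or the origin of a listed thing).
The state is a dict: "t": time; "q": joint angles; "joint_vel": joint speeds; "joint_torque": joint torques, N m; "eef_pos": TCP position; "tool_rot": TCP orientation; "contact_force": force on the tool from outside, world axes, zero at the start; "torque": the same for the moment, N m; "gripper_width": opening from 0.0 (shut) to 1.0 (fully open).
Only numpy, scipy, OpenCV 4.12 (cv2) and the standard library are available. Lean on these libraries where they do the work, as an engineer would, in place of code of your own. Each camera call takes 0.05 s, during which the arm holds its last target.

### The job

Weigh the courier case: hang it by its steel bail on the hook of the desk scale and lower it slowly until the sprung hook carries its whole weight, so that the hook neither drops nor springs up when you let go. Once it hangs free and the hook has come to rest, press the record key on the scale fully down and leave it, with the case still hanging. Do not knock the scale with the case or disturb the other things on the desk.

Things in the scene. Friction and masses are not known exactly. Their poses are not given: they have to be found in the camera images.
- case_grip (a point): Centre (half-way up) of the upright black square grip, 22 x 22 mm and 44 mm tall, on top of the courier case, 165 mm above the case's underside. z points up along the grip, x across the plane of the bail (through its opening), y along the bail.
- case_eye (a point): Peak of the bail, on its bar's centre line: 139 mm above the case's underside, 26 mm straight below case_grip, axes as there. The bail is 8 mm round steel bar in the y-z plane: two legs 56 mm apart joined by an inverted V. The opening is 61 mm high from the lid to the underside of the peak and 48 mm wide, its upper 20 mm narrowing to the peak.
- case: The courier case: rigid grey box 70 (x) x 110 (y) x 75 mm tall, standing on the desk, with a steel bail and a grip above the middle of its lid. Origin at the centre of its underside, axes as case_grip. It may hang either way round. Its mass is not known beforehand (0.2 to 0.75 kg).
- scale: The hook scale, fixed to the desk: flat foot 220 x 150 x 12 mm, grey column 36 x 44 mm and 270 mm tall, low console at its -y side. Origin on the desk at the foot of the column's front face; x points from the hook towards the column, z up. The hook sticks out of the column's front to -x.
- hook_seat (a point): Where the bail's peak (case_eye) rests when hung, just above the hook's lowest point; it dips with the hook. Unloaded: 234 mm above the desk, 90 mm in front of the column. Axes as the scale. The prong, 8 mm round steel bar along x, has its centre line 9 mm below this point; from 40 mm to the column side on it is level, its top 13 mm above this point.
- hook_tip (a point): Centre of the round free end of the prong, 34 mm to -x of hook_seat and 9 mm higher; its end is 4 mm farther out and its top 4 mm higher. Axes as the scale. The bail is threaded on from this (-x) side, its opening facing along the prong, its peak high enough to clear the tip, then lowered into the seat.
- hook (a joint): How far the hook has dipped, in m: 0 unloaded, bottom stop at 0.080. A straight vertical spring of about 120 N/m, lightly damped: it bobs for a second or two when let go out of balance. The hook must not run faster than 0.08 m/s.
- record_key (a joint): Travel of the record key in m: 0 up, 0.006 fully down; sprung, about 4 N when fully down. Counts as pressed beyond 0.004.
- record_key_top (a point): Centre of the top of the round white record key, 30 mm diameter, on the console, 145 mm to the -y side of the column and 78 mm in front of it; z up. It is pressed straight down.
- stapler_mid (a point): Bystander: black stapler, 130 x 34 mm, 45 mm tall; its centre.
- mug_mid (a point): Bystander: white mug, 80 mm diameter, 90 mm tall; its centre.
- stamp_mid (a point): Bystander: wooden-handled hand stamp, 38 mm diameter, 70 mm tall; its centre.

How it is judged:
On the way, in this order (a step that is already met when the one before it is completed fails the run):
1. The case is lifted clear of the desk (height (world z) of case above 0.03 m), for 0.1 s.
2. The case hangs by its bail on the hook, let go, and the hook has settled (distance between case_eye and hook_seat below 0.012 m and value of joint hook above 0.012 m and angle between case_eye's own z axis and vertical below 0.15 rad and contact force between the fingers and case below 0.05 N and velocity of joint hook between -0.015 and 0.015 m/s and linear speed of case below 0.03 m/s), for 0.4 s.
3. The record key is pressed fully (value of joint record_key above 0.004 m and distance between case_eye and hook_seat below 0.012 m and value of joint hook above 0.012 m and angle between case_eye's own z axis and vertical below 0.15 rad), for 0.05 s.
At the end, for the whole second after the job is handed in: The case hangs upright (within 0.15 rad) by the peak of its bail in the hook's seat (case_eye within 12 mm of hook_seat), clear of the desk, hook dipped more than 12 mm and at rest (under 15 mm/s), case at rest (under 30 mm/s) and let go, record key up again (under 2 mm) (all of step 2 and height (world z) of case above 0.02 m and value of joint record_key below 0.002 m); the robot touches nothing.
It fails at once if The hook drops or springs up faster than 0.08 m/s (velocity of joint hook above 0.08 m/s or velocity of joint hook below -0.08 m/s).
It fails at once if The hook is dragged down to within 7 mm of its bottom stop (value of joint hook above 0.073 m).
It fails at once if The case presses on or knocks the scale with more than 14 N (contact force between case and scale above 14 N).
It fails at once if The record key is pressed while the hook is moving (over 15 mm/s) or the case is not hanging free on it (value of joint record_key above 0.003 m and not (distance between case_eye and hook_seat below 0.012 m and value of joint hook above 0.012 m and angle between case_eye's own z axis and vertical below 0.15 rad and contact force between the fingers and case below 0.05 N and velocity of joint hook between -0.015 and 0.015 m/s)).
It fails at once if A bystander (stapler, mug or stamp) is moved more than 20 mm (distance of any of stapler_mid, mug_mid, stamp_mid from where it was at the start of the episode above 0.02 m).
It also fails if it takes over 72 s, if anything falls off the work surface, if the arm or the gripper's body presses on something with over 40 N, if the wrist force passes 120 N, or if a joint passes its speed limit or range.

## Working session

There is one attempt and no reset: what is moved stays moved. The work goes in short steps, Python scripts to look and compute and a tool call to move; the robot and the scene stay as the last step left them, time stands still between calls to the robot, and variables do not carry over. Pictures are saved under pics/ and viewed, and the job is handed in when it is done.

Besides the shell and the picture viewer there is one more tool, called after "Emit:" by a JSON object that holds its "name" and its "arguments", one argument or row to a line. move_arm: Moves the arm, as the interface text tells. Its arguments: {"type":"object","properties":{"steps":{"type":"array"},"newtons":{"type":"number"}},"required":["steps"]}

```bash
mkdir -p pics
cat > h.py <<'E'
import numpy as np, cv2
from station import status, cams, order, models
def snap(cam,fn):
    r=cams.read_camera(cam); cv2.imwrite('pics/'+fn,cv2.cvtColor(r['pixels'],cv2.COLOR_RGB2BGR)); return r
def ray(r,rc):
    K=np.array(r['mtx']);T=np.array(r['T']);d=np.linalg.inv(K)@[rc[1],rc[0],1];d=T[:3,:3]@d;return T[:3,3],d/np.linalg.norm(d)
def atz(r,rc,z):
    o,d=ray(r,rc);return o+d*(z-o[2])/d[2]
def tri(rs):
    A=np.zeros((3,3));b=np.zeros(3)
    for o,d in rs:
        P=np.eye(3)-np.outer(d,d);A+=P;b+=P@o
    p=np.linalg.solve(A,b);return p,[np.linalg.norm((np.eye(3)-np.outer(d,d))@(p-o)) for o,d in rs]
def proj(r,p):
    T=np.array(r['T']);c=T[:3,:3].T@(np.array(p)-T[:3,3]);u=np.array(r['mtx'])@c;return u[:2]/u[2]
E
python3 - <<'E'
from h import *
np.set_printoptions(precision=4,suppress=True)
R={c:snap(c,c+'0.png') for c in ('scene','side')}
for q in ['case_grip','case_eye','case','scale','hook_seat','hook_tip','record_key_top','stapler_mid','mug_mid','stamp_mid']:
    rs=[]
    for c in R:
        m=models.place_of(c,q)
        print(q,c,[(np.round(x['position'],1).tolist(),round(x['score'],2)) for x in m[:3]])
        if m: rs.append(ray(R[c],m[0]['position']))
    if len(rs)==2: print('   ',*tri(rs))
for c in R: print(c,R[c]['T'])
E
```

```text
case_grip scene [([228.0, 377.3], 0.91), ([237.2, 377.1], 0.6)]
case_grip side [([134.8, 314.6], 0.6), ([142.6, 314.1], 0.26)]
    [0.628  0.2104 0.1699] [np.float64(0.0032763916555195094), np.float64(0.0032763916555194517)]
case_eye scene [([237.2, 375.6], 0.81)]
case_eye side [([140.2, 313.3], 0.66)]
    [0.6272 0.2114 0.1434] [np.float64(0.0076654291382490195), np.float64(0.007665429138248913)]
case scene [([277.2, 372.8], 0.67)]
case side [([172.4, 318.6], 0.95)]
    [0.6364 0.2102 0.0047] [np.float64(0.0009689509718294586), np.float64(0.0009689509718294579)]
scale scene [([216.7, 261.1], 0.78)]
scale side [([281.3, 337.8], 0.63)]
    [ 0.6066 -0.2219  0.0074] [np.float64(0.0002378775889489656), np.float64(0.00023787758894885336)]
hook_seat scene [([147.1, 285.4], 0.65)]
hook_seat side [([221.1, 304.5], 0.62)]
    [ 0.5259 -0.1733  0.2379] [np.float64(0.0028769241883659603), np.float64(0.002876924188366055)]
hook_tip scene []
hook_tip side [([213.4, 291.6], 0.55)]
record_key_top scene [([183.6, 270.7], 0.55)]
record_key_top side [([307.3, 288.6], 0.53)]
    [ 0.4656 -0.294   0.04
[... 232 characters left out ...]
64(0.0012459063791134457)]
mug_mid scene [([271.2, 486.1], 0.97)]
mug_mid side [([124.9, 264.1], 0.85)]
    [0.4801 0.4564 0.0421] [np.float64(0.00017226355304565875), np.float64(0.00017226355304562945)]
stamp_mid scene [([171.4, 222.9], 0.71)]
stamp_mid side [([386.7, 329.6], 0.67), ([283.3, 336.1], 0.51)]
    [ 0.5174 -0.4979  0.042 ] [np.float64(0.006402444121212097), np.float64(0.006402444121211994)]
scene [[-0.5916  0.4604 -0.6618  1.3772]
 [ 0.8061  0.3233 -0.4957  0.578 ]
 [-0.0142 -0.8267 -0.5624  0.806 ]
 [ 0.      0.      0.      1.    ]]
side [[ 0.9804 -0.1479  0.13    0.4419]
 [-0.1969 -0.7309  0.6535 -0.814 ]
 [-0.0016 -0.6663 -0.7457  1.0468]
 [ 0.      0.      0.      1.    ]]
```

View pics/scene0.png

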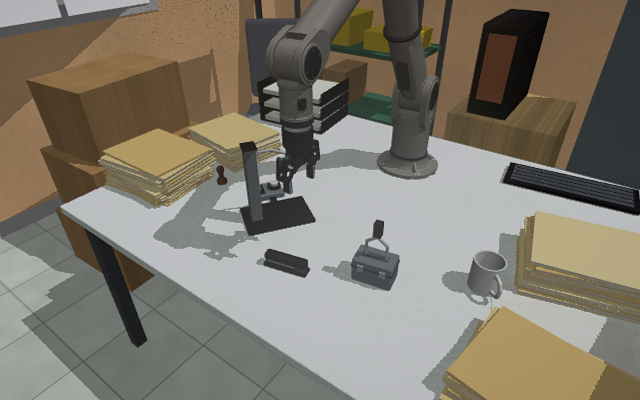

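View pics/side0.png

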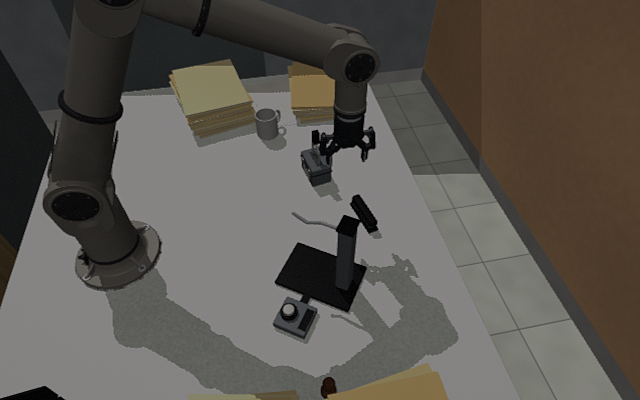

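Run:
```python
import cv2
a=cv2.imread('pics/side0.png');b=cv2.imread('pics/scene0.png')
cv2.imwrite('pics/z1.png',cv2.resize(a[185:350,255:395],None,fx=4,fy=4,interpolation=2)[:600])
cv2.imwrite('pics/z2.png',cv2.resize(b[130:240,200:330],None,fx=5,fy=5,interpolation=2))
c=cv2.resize(b[210:295,335:415],None,fx=5,fy=5,interpolation=2);d=cv2.resize(a[120:205,285:365],None,fx=5,fy=5,interpolation=2)
cv2.imwrite('pics/z3.png',cv2.hconcat([c,d]))
```

```text
(no output)
```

View pics/z1.png

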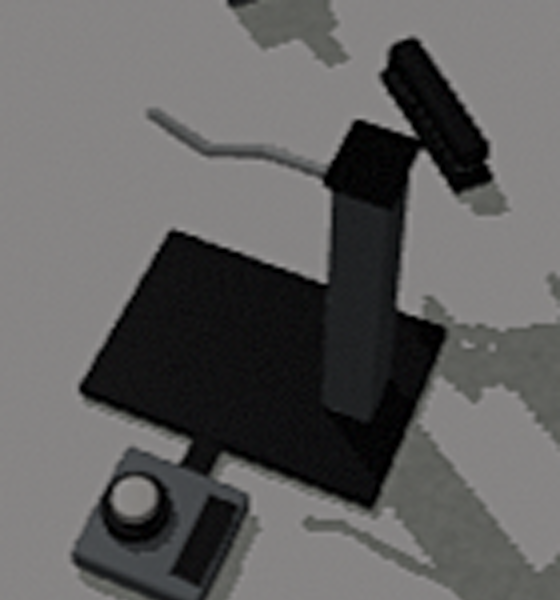

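View pics/z2.png

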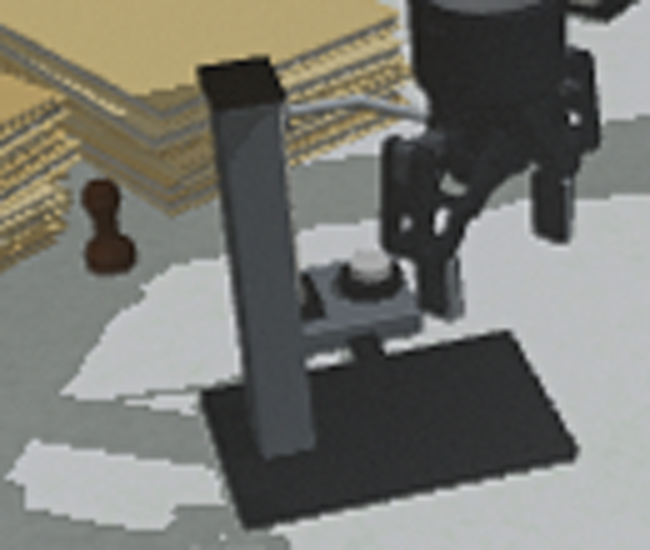

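View pics/z3.png

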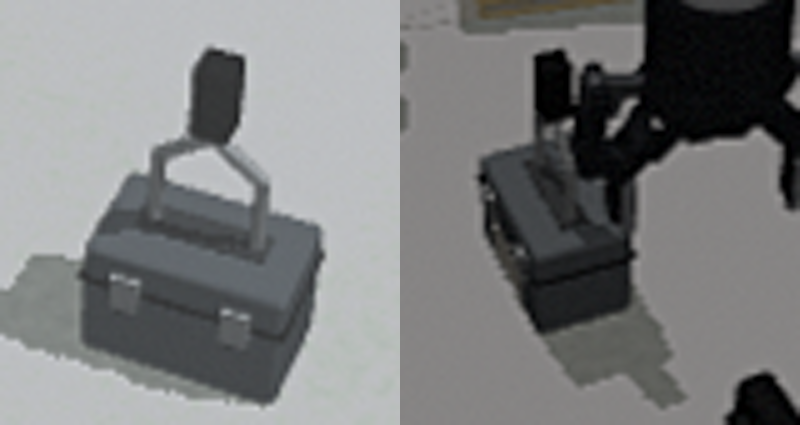

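```bash
cat > fit.py <<'E'
from h import *
from scipy.optimize import least_squares
np.set_printoptions(precision=4,suppress=True)
R={c:cams.read_camera(c) for c in ('scene','side')}
S=lambda x,y:('side',255+x/4,185+y/4)
C=lambda x,y:('scene',200+x/5,130+y/5)
foot=[S(175,232),S(447,328),S(375,508),S(80,390),C(510,330),C(578,452),C(247,520),C(200,392)]
for c,u,v in foot: print(c,atz(R[c],(v,u),0.012))
for p in [(358,120),(420,142),(400,207),(327,182)]:
    c,u,v=S(*p);print('col',atz(R[c],(v,u),0.27), atz(R[c],(v,u),0.282))
for p in [(197,70),(268,57),(288,103),(213,110)]:
    c,u,v=C(*p);print('col',atz(R[c],(v,u),0.27), atz(R[c],(v,u),0.282))
print('tip',atz(R['side'],(185+112/4,255+150/4),0.243))
print('key',atz(R['side'],(185+497/4,255+135/4),0.05),atz(R['scene'],(130+262/5,200+372/5),0.05))
# case
for n,k in (('c',lambda x,y:('scene',335+x/5,210+y/5)),('d',lambda x,y:('side',285+(x-400)/5,120+y/5))):
    pts={'c':[(130,180),(322,235),(278,310),(88,240)],'d':[(555,135),(480,155),(533,255),(632,230)]}[n]
    for p in pts:
        c,u,v=k(*p);print('case lid',c,atz(R[c],(v,u),0.075))
E
python3 fit.py
```

```text
side [ 0.5211 -0.0757  0.012 ]
side [ 0.6962 -0.1957  0.012 ]
side [ 0.6134 -0.3192  0.012 ]
side [ 0.4354 -0.1938  0.012 ]
scene [ 0.4388 -0.1838  0.012 ]
scene [ 0.5257 -0.0614  0.012 ]
scene [ 0.6985 -0.1859  0.012 ]
scene [ 0.6171 -0.3071  0.012 ]
col [ 0.6197 -0.2017  0.27  ] [ 0.6169 -0.2112  0.282 ]
col [ 0.6511 -0.2249  0.27  ] [ 0.6478 -0.234   0.282 ]
col [ 0.6281 -0.2678  0.27  ] [ 0.6252 -0.2763  0.282 ]
col [ 0.5918 -0.2425  0.27  ] [ 0.5895 -0.2514  0.282 ]
col [ 0.6313 -0.2533  0.27  ] [ 0.648  -0.2347  0.282 ]
col [ 0.5953 -0.2311  0.27  ] [ 0.6128 -0.213   0.282 ]
col [ 0.632  -0.1811  0.27  ] [ 0.6486 -0.1641  0.282 ]
col [ 0.6623 -0.21    0.27  ] [ 0.6783 -0.1923  0.282 ]
tip [ 0.5031 -0.1492  0.243 ]
key [ 0.4601 -0.3     0.05  ] [ 0.4709 -0.2789  0.05  ]
case lid scene [0.6157 0.1578 0.075 ]
case lid scene [0.5959 0.2621 0.075 ]
case lid scene [0.6588 0.2698 0.075 ]
case lid scene [0.6696 0.1649 0.075 ]
case lid side [0.6388 0.2616 0.075 ]
case lid side [0.5854 0.2519 0.075 ]
case lid side [0.603  0.1509 0.075 ]
case lid side [0.6704 0.1608 0.075 ]
```

Run:
```python
from h import *
np.set_printoptions(precision=4,suppress=True)
o=status.get_obs();print(o)
r=snap('wrist','w0.png');print(r['T_tool_cam'],r['mtx'])
```

```text
{'t': 1.2, 'q': array([-0.1081,  0.477 ,  0.0224,  1.5554, -0.0115,  1.1093, -0.0831]), 'joint_vel': array([-0.0011,  0.0005, -0.0006,  0.0009,  0.0003, -0.0012, -0.0002]), 'joint_torque': array([  0.0005, -59.634 ,   1.6064, -28.155 ,   0.0124,   0.0016,
         0.    ]), 'eef_pos': array([0.675 , 0.    , 0.2563]), 'tool_rot': array([-0.    ,  0.7071,  0.7071,  0.    ]), 'contact_force': array([-0.1535,  0.0955, -1.4487]), 'torque': array([-0.0164, -0.0233,  0.0408]), 'gripper_width': 1.0029059361435866}
[[-0.0002 -0.9647 -0.2633  0.0667]
 [ 1.     -0.     -0.0005  0.0004]
 [ 0.0005 -0.2633  0.9647 -0.1168]
 [ 0.      0.      0.      1.    ]] [[351.491    0.     320.1269]
 [  0.     351.491  202.0031]
 [  0.       0.       1.    ]]
```

View pics/w0.png

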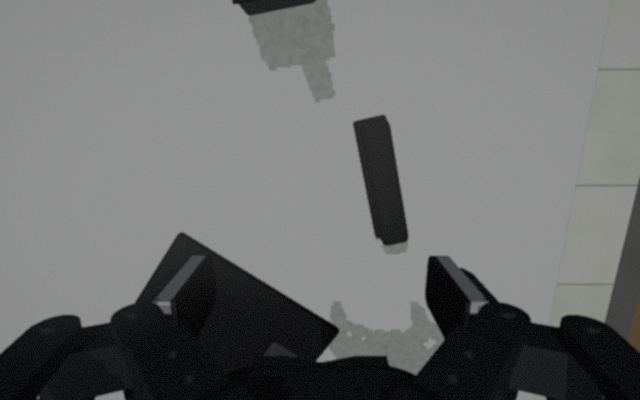

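Emit:
{"name": "move_arm", "arguments": {
  "steps": [1,-2.2,-1.2,1.9,0,0,6.9,1,-2.2,-1.2,1.9,0,0,6.9,1,-2.2,-1.2,1.9,0,0,6.9,1,-2.2,-1.2,1.9,0,0,6.9,1,-2.2,-1.2,1.9,0,0,6.9,1,-2.2,-1.2,1.9,0,0,6.9,1,-2.2,-1.2,1.9,0,0,6.9,1,-2.2,-1.2,1.9,0,0,6.7]
}}

```text
t: 2.05
eef_pos: [0.4979, -0.0965, 0.4092]
tool_rot: [0.0, 0.298, 0.954, 0.0]
contact_force: [0.4, 0.5, 0.9]
gripper_width: 1.002
```

Emit:
{"name": "move_arm", "arguments": {
  "steps": [1,0,0,0,0,0,0,1,0,0,0,0,0,0,1,0,0,0,0,0,0]
}}

```text
t: 2.35
eef_pos: [0.4993, -0.0953, 0.4075]
tool_rot: [-0.001, 0.301, 0.954, 0.0]
contact_force: [0.4, 0.1, 0.1]
gripper_width: 0.996
```

```bash
cat >> h.py <<'E'
def wsnap(fn):
    from scipy.spatial.transform import Rotation as Ro
    o=status.get_obs();r=snap('wrist',fn);q=o['tool_rot'];T=np.eye(4)
    T[:3,:3]=Ro.from_quat([q[1],q[2],q[3],q[0]]).as_matrix();T[:3,3]=o['eef_pos']
    r['T']=T@np.array(r['T_tool_cam']);return o,r
E
python3 - <<'E'
from h import *
np.set_printoptions(precision=4,suppress=True)
o,r=wsnap('w1.png');print(o['t'],o['eef_pos'],o['tool_rot'],o['q'],r['T'][:3,3])
for q,z in [('scale',0),('hook_seat',.234),('hook_tip',.243),('record_key_top',.045)]:
    for m in models.place_of('wrist',q)[:2]: print(q,m,atz(r,m['position'],z))
E
```

```text
2.35 [ 0.4993 -0.0953  0.4075] [-0.0005  0.3008  0.9537  0.0001] [ 0.1467  0.0912 -0.0875  1.7298  0.0078  1.3219  1.0173] [ 0.4456 -0.0569  0.5244]
scale {'position': [249.4, 293.2], 'score': 0.72} [ 0.601  -0.2197  0.    ]
hook_seat {'position': [261.9, 270.3], 'score': 0.58} [ 0.5296 -0.171   0.234 ]
hook_tip {'position': [229.7, 272.4], 'score': 0.94} [ 0.5044 -0.1481  0.243 ]
record_key_top {'position': [216.0, 190.0], 'score': 0.54} [ 0.4617 -0.2963  0.045 ]
```

View pics/w1.png

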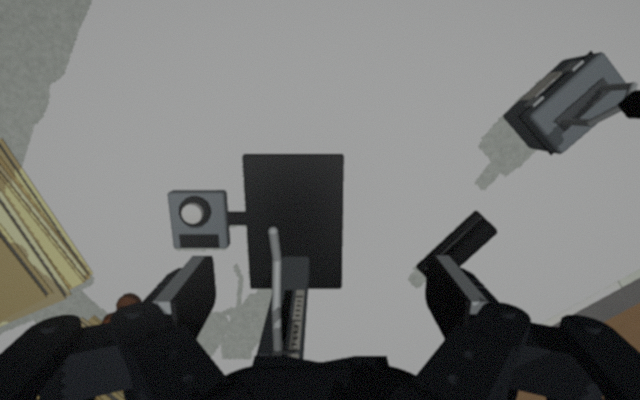

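Run:
```python
from h import *
a=cv2.imread('pics/w1.png');cv2.imwrite('pics/z4.png',cv2.resize(a[145:365,160:360],None,fx=3,fy=3,interpolation=2)[:600])
```

```text
(no output)
```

View pics/z4.png

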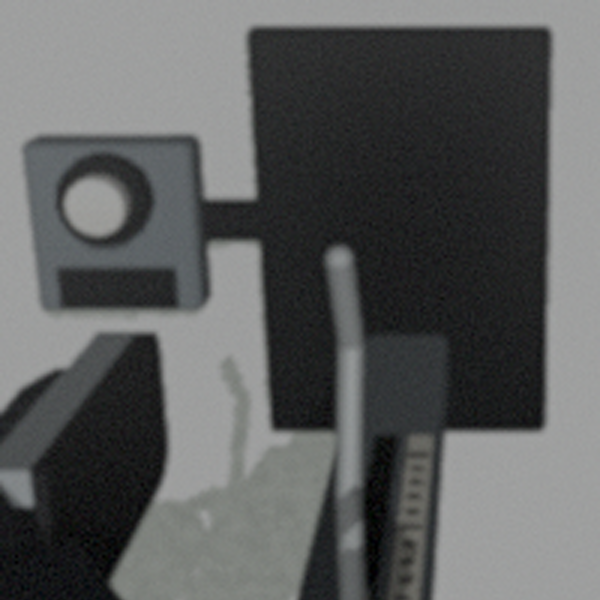

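Run:
```python
from h import *
np.set_printoptions(precision=4,suppress=True)
o,r=wsnap('w2.png')
f=lambda x,y,z:atz(r,(145+(y+.5)/3-.5,160+(x+.5)/3-.5),z)
P=[f(249,28,.012),f(550,28,.012),f(545,428,.012),f(272,430,.012)]
for p in P:print(p)
for a,b in ((0,3),(1,2)):
    d=P[b]-P[a];print(np.linalg.norm(d),np.degrees(np.arctan2(d[1],d[0])))
for a,b in ((1,0),(2,3)):
    d=P[b]-P[a];print(np.linalg.norm(d),np.degrees(np.arctan2(d[1],d[0]))+90)
print('colbase',f(406,335,.012))
print('tip',f(340,255,.243)); print('prong at 360ish',f(350,345,.225),f(350,470,.243))
print('key',f(95,207,.045),f(95,207,.05))
```

```text
[ 0.4345 -0.1884  0.012 ]
[ 0.5183 -0.0687  0.012 ]
[ 0.6952 -0.1913  0.012 ]
[ 0.6119 -0.3127  0.012 ]
0.2166128378830109 -34.99540082124309
0.2152918875166608 -34.72293257929697
0.14618213027380184 -34.96442806414478
0.1472125988267718 -34.449569564475524
colbase [ 0.6085 -0.2208  0.012 ]
tip [ 0.5046 -0.1479  0.243 ]
prong at 360ish [ 0.5336 -0.1689  0.225 ] [ 0.5608 -0.1865  0.243 ]
key [ 0.4601 -0.2928  0.045 ] [ 0.4599 -0.2904  0.05  ]
```

Emit:
{"name": "move_arm", "arguments": {
  "steps": [1,1.6,3.8,-0.9,0,0,5.5,1,1.6,3.8,-0.9,0,0,5.5,1,1.6,3.8,-0.9,0,0,5.5,1,1.6,3.8,-0.9,0,0,5.5,1,1.6,3.8,-0.9,0,0,5.5,1,1.6,3.8,-0.9,0,0,5.5,1,1.6,3.8,-0.9,0,0,5.5,1,1.6,3.8,-0.9,0,0,5.5]
}}

```text
t: 3.45
eef_pos: [0.6276, 0.2097, 0.3356]
tool_rot: [-0.0, -0.08, 0.997, 0.0]
contact_force: [0.1, 0.5, 0.0]
gripper_width: 1.003
```

Emit:
{"name": "move_arm", "arguments": {
  "steps": [1,0,0,0,0,0,0,1,0,0,0,0,0,0,1,0,0,0,0,0,0]
}}

```text
t: 3.75
eef_pos: [0.6273, 0.2066, 0.3363]
tool_rot: [-0.0, -0.077, 0.997, -0.0]
contact_force: [-0.7, -0.7, -0.2]
gripper_width: 0.998
```

Run:
```python
from h import *
np.set_printoptions(precision=4,suppress=True)
o,r=wsnap('w3.png');print(o['t'],o['eef_pos'],o['tool_rot'],o['q'],r['T'][:3,3])
for q,z in [('case',0),('case_grip',.165),('case_eye',.139)]:
    for m in models.place_of('wrist',q)[:2]: print(q,m,atz(r,m['position'],z))
```

```text
3.75 [0.6273 0.2066 0.3363] [-0.     -0.0773  0.997  -0.0005] [-0.1803  0.4176 -0.3282  1.4764  0.1382  1.2707  1.2024] [0.5622 0.197  0.4531]
case {'position': [163.6, 323.5], 'score': 0.68} [0.6318 0.2112 0.    ]
case_grip {'position': [218.0, 143.8], 'score': 0.58} [0.6769 0.0606 0.165 ]
case_grip {'position': [191.9, 323.0], 'score': 0.57} [0.6303 0.2094 0.165 ]
case_eye {'position': [183.9, 320.4], 'score': 0.94} [0.6294 0.207  0.139 ]
case_eye {'position': [221.5, 142.3], 'score': 0.6} [0.691 0.047 0.139]
```

View pics/w3.png

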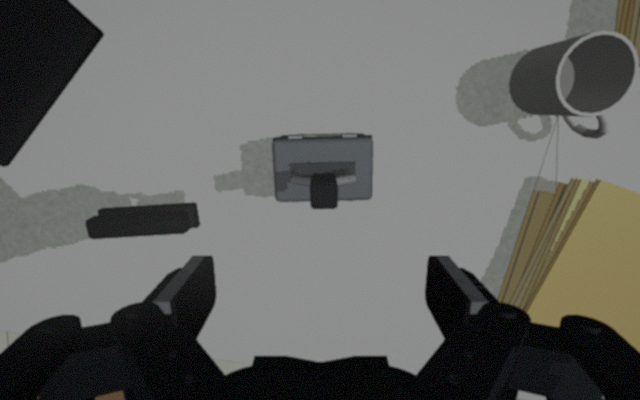

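Run:
```python
from h import *
a=cv2.imread('pics/w3.png');b=cv2.convertScaleAbs(a,alpha=2.2,beta=20);cv2.imwrite('pics/z5.png',cv2.resize(b[125:220,265:385],None,fx=6,fy=6,interpolation=2))
```

```text
(no output)
```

View pics/z5.png

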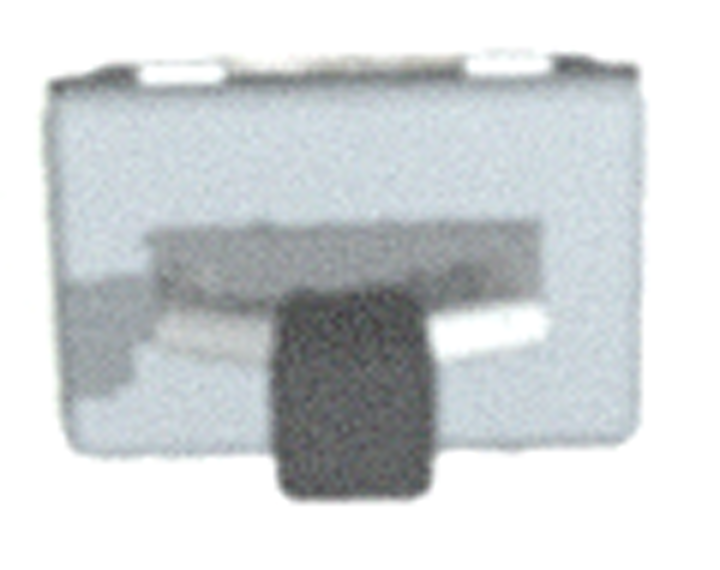

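Run:
```python
from h import *
np.set_printoptions(precision=4,suppress=True)
o,r=wsnap('w4.png')
f=lambda x,y,z:atz(r,(125+(y+.5)/6-.5,265+(x+.5)/6-.5),z)
A,B=f(50,92,.075),f(640,77,.075);C,D=f(75,455,.075),f(635,445,.075)
for a,b in ((A,B),(C,D)):
    d=b-a;print(a,b,np.linalg.norm(d),np.degrees(np.arctan2(-d[0],d[1])))
print('lid ctr',(A+B+C+D)/4,'grip near edge',f(355,497,.187),f(355,420,.187))
from scipy.spatial.transform import Rotation as Ro
q=o['tool_rot'];M=Ro.from_quat([q[1],q[2],q[3],q[0]]).as_matrix();print(M, o['eef_pos'], np.degrees(np.arctan2(-M[0,1],M[1,1])))
```

```text
[0.6038 0.1519 0.075 ] [0.5851 0.2549 0.075 ] 0.1046862850617071 10.3169830191399
[0.6694 0.1645 0.075 ] [0.6514 0.2669 0.075 ] 0.10401328152246538 9.95487841106603
lid ctr [0.6274 0.2095 0.075 ] grip near edge [0.6376 0.2112 0.187 ] [0.6273 0.2096 0.187 ]
[[-0.988  -0.1543  0.0009]
 [-0.1543  0.988  -0.0003]
 [-0.0009 -0.0005 -1.    ]] [0.6272 0.2067 0.3369] 8.879045474837856
```

Emit:
{"name": "move_arm", "arguments": {
  "steps": [1,0,0.3,-3,0,0,1.2,1,0,0,-4,0,0,0,1,0,0,-4,0,0,0,1,0,0,-3.5,0,0,0,1,0,0,-2,0,0,0,1,0,0,0,0,0,0,1,0,0,0,0,0,0]
}}

```text
t: 4.7
eef_pos: [0.6274, 0.2109, 0.1721]
tool_rot: [0.0, -0.089, 0.996, 0.0]
contact_force: [0.1, 0.1, 0.7]
gripper_width: 1.002
```

Run:
```python
from h import *
np.set_printoptions(precision=4,suppress=True)
o,r=wsnap('w5.png');print(o['t'],o['eef_pos'],o['contact_force'])
```

```text
4.7 [0.6274 0.2109 0.1721] [0.0958 0.1424 0.681 ]
```

View pics/w5.png

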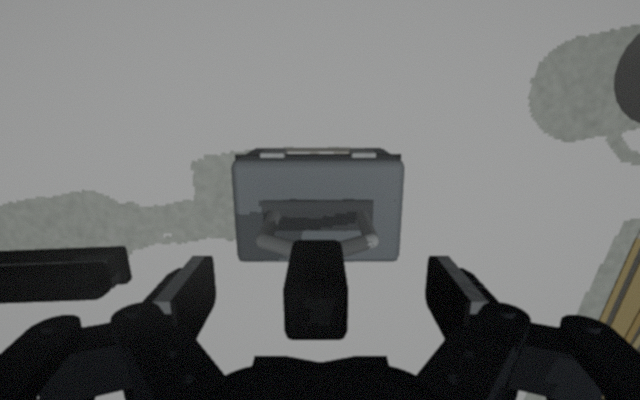

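Emit:
{"name": "move_arm", "arguments": {
  "steps": [1,0,-0.1,0,0,0,0,-1,0,0,0,0,0,0,-1,0,0,0,0,0,0,-1,0,0,0,0,0,0,-1,0,0,0,0,0,0,-1,0,0,0,0,0,0,-1,0,0,0,0,0,0],
  "newtons": 60
}}

```text
t: 5.45
eef_pos: [0.6272, 0.2098, 0.1714]
tool_rot: [0.0, -0.089, 0.996, -0.0]
contact_force: [-0.4, -0.4, 1.1]
gripper_width: 0.249
```

Emit:
{"name": "move_arm", "arguments": {
  "steps": [-1,0,0,0,0,0,0,-1,0,0,0,0,0,0,-1,0,0,0,0,0,0]
}}

```text
t: 5.75
eef_pos: [0.6272, 0.2098, 0.1715]
tool_rot: [0.0, -0.089, 0.996, -0.0]
contact_force: [0.2, -1.8, 2.3]
gripper_width: 0.254
```

Run:
```python
from h import *
np.set_printoptions(precision=4,suppress=True)
o,r=wsnap('w6.png');print(o['t'],o['eef_pos'],o['contact_force'],o['torque'],o['gripper_width'])
```

```text
5.75 [0.6272 0.2098 0.1715] [ 0.2303 -1.8214  2.2927] [-0.2632 -0.0142  0.0291] 0.25388082347757535
```

View pics/w6.png

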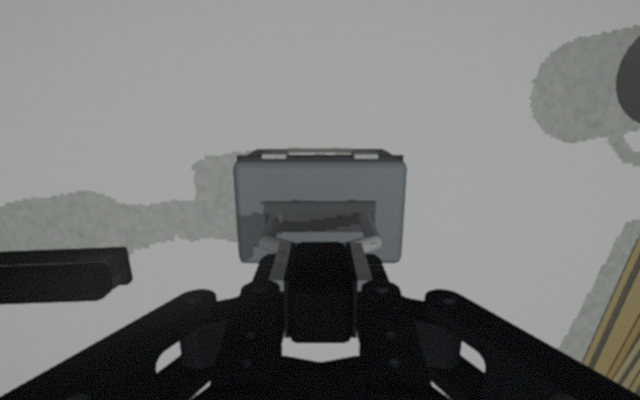

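Emit:
{"name": "move_arm", "arguments": {
  "steps": [-1,0,0,0.5,0,0,0,-1,0,0,1.5,0,0,0,-1,0,0,2,0,0,0,-1,0,0,2,0,0,0,-1,0,0,1,0,0,0,-1,0,0,0,0,0,0,-1,0,0,0,0,0,0,-1,0,0,0,0,0,0]
}}

```text
t: 6.6
eef_pos: [0.6263, 0.2097, 0.24]
tool_rot: [-0.001, -0.089, 0.996, -0.0]
contact_force: [-0.6, 0.4, -1.8]
gripper_width: 0.249
```

Run:
```python
from h import *
np.set_printoptions(precision=4,suppress=True)
for i in range(6):
    o,r=wsnap('w7.png');print(o['t'],o['eef_pos'],o['contact_force'],o['torque'],o['gripper_width'])
snap('scene','s7.png')
```

```text
6.6 [0.6263 0.2097 0.24  ] [-0.6157  0.4037 -1.8229] [-0.0082 -0.0274 -0.0281] 0.24897658843473883
6.65 [0.6264 0.2097 0.24  ] [ 0.6539  0.2245 -2.4633] [ 0.0101 -0.0534 -0.021 ] 0.25520189935775545
6.7 [0.6265 0.2098 0.2401] [-0.5568 -0.0226 -1.4178] [ 0.0306 -0.0135  0.0053] 0.24975946965293802
6.75 [0.6266 0.2098 0.2403] [ 0.4125  0.3515 -1.1267] [-0.0265 -0.0173 -0.023 ] 0.25327707161033564
6.8 [0.6267 0.2099 0.2405] [-0.4114  0.005  -2.2305] [-0.0315  0.0146 -0.0594] 0.25272072908317206
6.85 [0.6268 0.2099 0.2407] [-0.0427  0.2615 -2.3457] [ 0.0323  0.0146 -0.0077] 0.2477640920476459
```

View pics/s7.png

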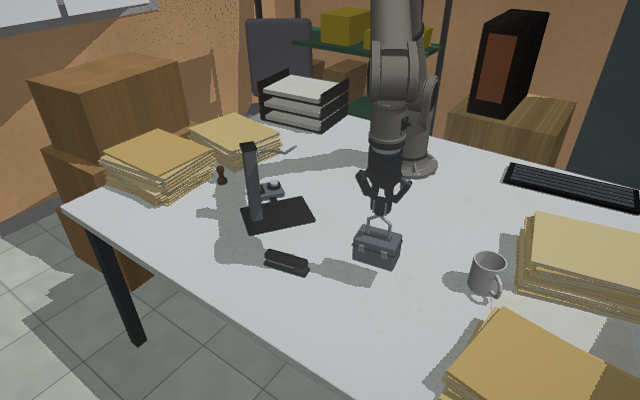

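View pics/w7.png

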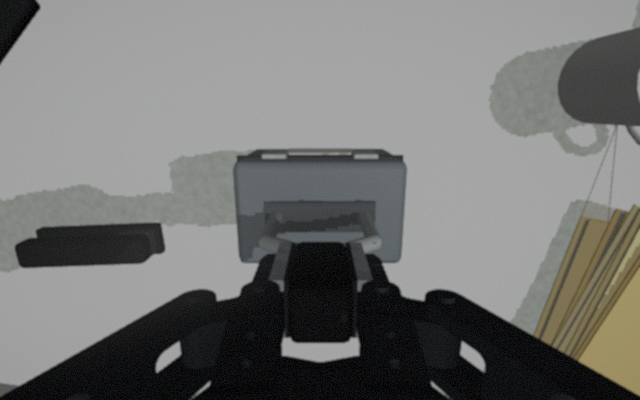

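Emit:
{"name": "move_arm", "arguments": {
  "steps": [-1,-0.5,-1,1.8,0,0,-2,-1,-1,-2,1.9,0,0,-4,-1,-1.5,-3,2,0,0,-5,-1,-1.6,-3.4,0,0,0,-5,-1,-1.6,-3.4,0,0,0,-5,-1,-1.6,-3.4,0,0,0,-5,-1,-1.6,-3.4,0,0,0,-5,-1,-1.6,-3.4,0,0,0,-5]
}}

```text
t: 7.75
eef_pos: [0.516, -0.0218, 0.3]
tool_rot: [0.001, 0.226, 0.974, 0.0]
contact_force: [0.4, 0.8, -2.2]
gripper_width: 0.249
```

Emit:
{"name": "move_arm", "arguments": {
  "steps": [-1,-1.6,-3.4,0,0,0,-5,-1,-1.4,-3,0,0,0,-3,-1,-1.0,-2,0,0,0,-1,-1,-0.6,-1.2,0,0,0,0,-1,0,0,0,0,0,0,-1,0,0,0,0,0,0,-1,0,0,0,0,0,0]
}}

```text
t: 8.45
eef_pos: [0.4718, -0.1143, 0.2984]
tool_rot: [0.0, 0.298, 0.955, 0.0]
contact_force: [-0.7, 0.4, -1.9]
gripper_width: 0.252
```

Run:
```python
from h import *
np.set_printoptions(precision=4,suppress=True)
F=[]
for i in range(8):
    o,r=wsnap('w8.png');F.append(o['contact_force'])
print(o['t'],o['eef_pos'],o['tool_rot'],np.mean(F,0),o['q'])
R={c:snap(c,c+'8.png') for c in ('scene','side')}
for q in ['case_grip','case_eye','hook_seat','hook_tip']:
    rs=[]
    for c in R:
        m=models.place_of(c,q)
        print(q,c,[(np.round(x['position'],1).tolist(),round(x['score'],2)) for x in m[:3]])
        if m: rs.append(ray(R[c],m[0]['position']))
    if len(rs)==2: print('   ',*tri(rs))
a=cv2.imread('pics/side8.png');b=cv2.imread('pics/scene8.png')
cv2.imwrite('pics/z8.png',cv2.hconcat([cv2.resize(a[150:300,220:360],(420,450)),cv2.resize(b[90:240,220:340],(360,450))]))
```

```text
8.8 [ 0.4711 -0.1157  0.2982] [-0.0001  0.2988  0.9543  0.    ] [-0.1213  0.2045 -2.3238] [ 0.1851  0.1248 -0.0798  1.9407  0.0112  1.0768  1.0646]
case_grip scene [([133.5, 311.3], 0.68), ([149.1, 283.9], 0.55)]
case_grip side [([190.5, 275.9], 0.72), ([307.0, 288.4], 0.71)]
    [ 0.4735 -0.1074  0.283 ] [np.float64(0.003143630902554363), np.float64(0.003143630902554493)]
case_eye scene [([138.8, 308.8], 0.79)]
case_eye side [([195.0, 277.0], 0.97)]
    [ 0.4768 -0.1115  0.2678] [np.float64(0.006093403973747933), np.float64(0.006093403973747882)]
hook_seat scene [([148.3, 282.9], 0.51)]
hook_seat side [([233.3, 283.8], 0.65), ([222.0, 307.4], 0.47)]
    [ 0.485  -0.1994  0.2184] [np.float64(0.014234724460230165), np.float64(0.014234724460230361)]
hook_tip scene [([136.3, 310.0], 0.66), ([149.5, 292.7], 0.65)]
hook_tip side []
```

View pics/z8.png

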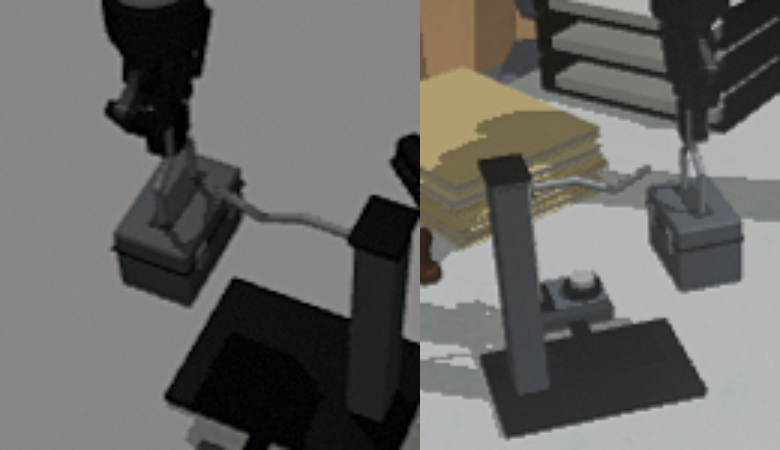

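View pics/w8.png

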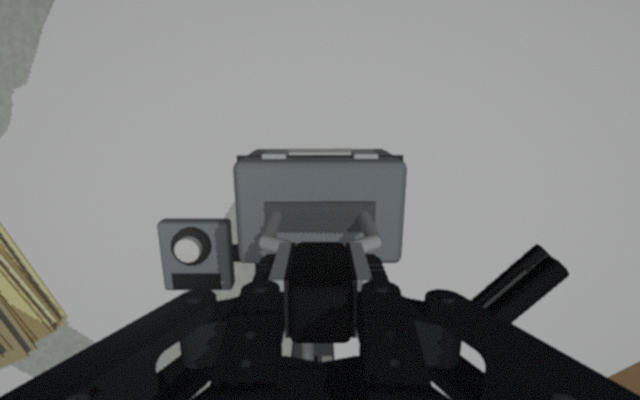

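Emit:
{"name": "move_arm", "arguments": {
  "steps": [-1,-0.4,-0.6,0,0,0,0,-1,0.8,-0.55,0,0,0,0,-1,0.8,-0.6,0,0,0,0,-1,0.8,-0.55,0,0,0,0,-1,0.4,-0.3,0,0,0,0,-1,0,0,0,0,0,0,-1,0,0,0,0,0,0,-1,0,0,0,0,0,0]
}}

```text
t: 10.15
eef_pos: [0.4948, -0.1417, 0.2982]
tool_rot: [-0.0, 0.299, 0.954, 0.0]
contact_force: [-0.2, 0.1, -1.5]
gripper_width: 0.252
```

```bash
cat > look.py <<'E'
from h import *
import sys
np.set_printoptions(precision=4,suppress=True)
n=sys.argv[1];F=[];S=np.array([.532,-.1675]);ex=np.array([.8192,-.5736]);ey=np.array([.5736,.8192])
for i in range(int(sys.argv[2])):
    o,r=wsnap('w%s.png'%n);F.append(o['contact_force'])
p=o['eef_pos'];d=p[:2]-S
print(o['t'],p,o['tool_rot'],'F',np.mean(F,0),'g',o['gripper_width'],'rel x,y mm',1e3*d@ex,1e3*d@ey,'eye z',p[2]-.0325)
R={c:snap(c,c+n+'.png') for c in ('scene','side')}
a=cv2.imread('pics/side%s.png'%n);b=cv2.imread('pics/scene%s.png'%n)
w=cv2.imread('pics/w%s.png'%n)
top=cv2.hconcat([cv2.resize(a[160:270,250:370],(400,366)),cv2.resize(b[100:210,220:340],(400,366))])
bot=cv2.resize(cv2.convertScaleAbs(w[180:400,150:550],alpha=1.6),(400,220));bot=cv2.copyMakeBorder(bot,0,0,0,400,0)
cv2.imwrite('pics/z%s.png'%n,cv2.vconcat([cv2.convertScaleAbs(top,alpha=1.4),bot]))
E
python3 look.py 9 3
```

```text
10.25 [ 0.4948 -0.1418  0.2983] [-0.0001  0.2989  0.9543  0.    ] F [-0.0892  0.4864 -2.294 ] g 0.2500191556338444 rel x,y mm -45.24933759222406 -0.25711248330889147 eye z 0.26581837808482156
```

View pics/z9.png

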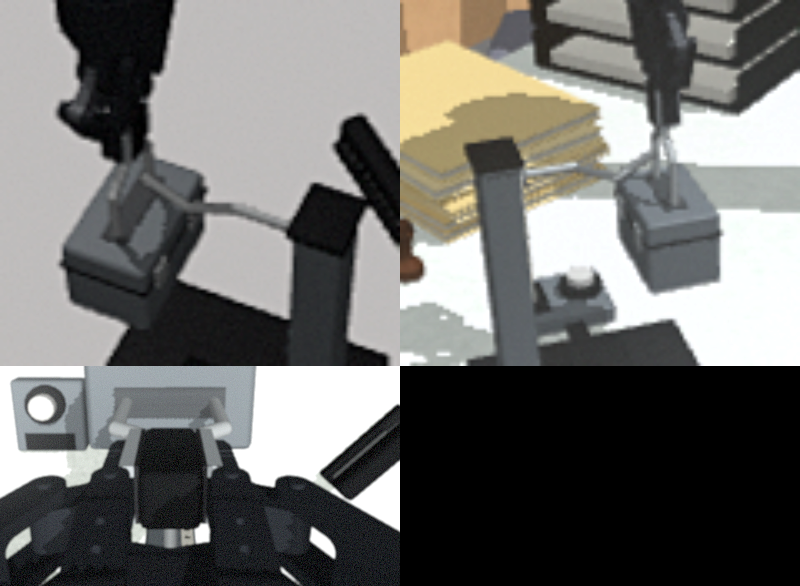

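Emit:
{"name": "move_arm", "arguments": {
  "steps": [-1,0.8,-0.55,0,0,0,0,-1,0.8,-0.6,0,0,0,0,-1,0.8,-0.55,0,0,0,0,-1,0,0,0,0,0,0,-1,0,0,0,0,0,0]
}}

```text
t: 10.9
eef_pos: [0.5191, -0.1592, 0.298]
tool_rot: [-0.0, 0.299, 0.954, 0.0]
contact_force: [-0.3, 0.5, -2.7]
gripper_width: 0.247
```

```bash
python3 look.py 10 3
```

```text
11.0 [ 0.5188 -0.1588  0.2981] [-0.0003  0.299   0.9543  0.    ] F [-0.3185  0.1814 -2.1726] g 0.2534635644805007 rel x,y mm -15.787227907469553 -0.46687512525502267 eye z 0.2656003335725261
```

View pics/z10.png

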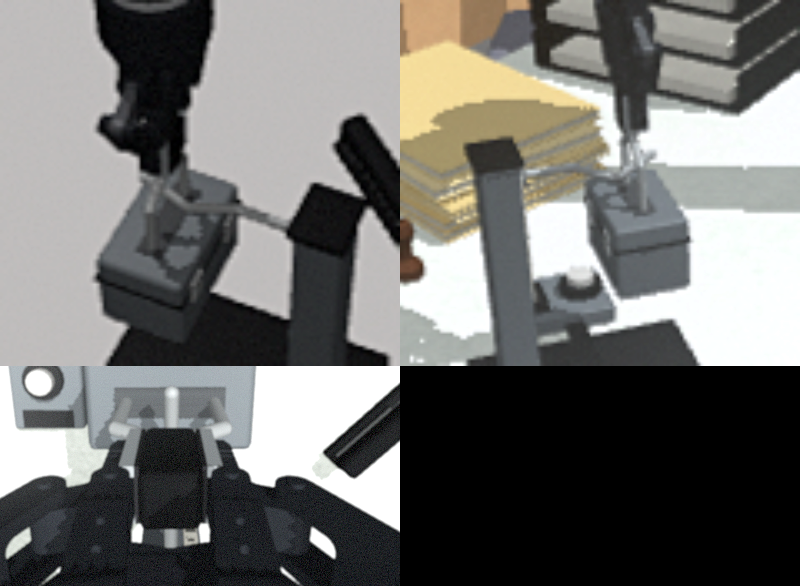

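Emit:
{"name": "move_arm", "arguments": {
  "steps": [-1,0.7,-0.45,0,0,0,0,-1,0.6,-0.4,0,0,0,0,-1,0,0,0,0,0,0,-1,0,0,0,0,0,0]
}}

```text
t: 11.55
eef_pos: [0.5322, -0.1677, 0.2981]
tool_rot: [-0.0, 0.299, 0.954, 0.0]
contact_force: [-0.1, -0.6, -2.1]
gripper_width: 0.249
```

```bash
python3 look.py 11 6
python3 - <<'E'
from h import *
o,r=wsnap('w11b.png')
for q,z in [('hook_tip',.243),('case_eye',.2655)]:
    for m in models.place_of('wrist',q)[:2]: print(q,m,atz(r,m['position'],z))
w=cv2.imread('pics/w11b.png');cv2.imwrite('pics/z11b.png',cv2.resize(cv2.convertScaleAbs(w[140:290,220:420],alpha=1.6),(800,600)))
E
```

```text
11.8 [ 0.5319 -0.1674  0.2983] [-0.0001  0.299   0.9543  0.    ] F [-0.173   0.2723 -2.2778] g 0.2507085253690082 rel x,y mm -0.1690414914123745 0.05012220328812199 eye z 0.26580021711360824
hook_tip {'position': [179.6, 321.0], 'score': 0.77} [ 0.50703292 -0.14913665  0.243     ]
case_eye {'position': [259.2, 318.4], 'score': 0.61} [ 0.53330568 -0.16886487  0.2655    ]
```

View pics/z11b.png

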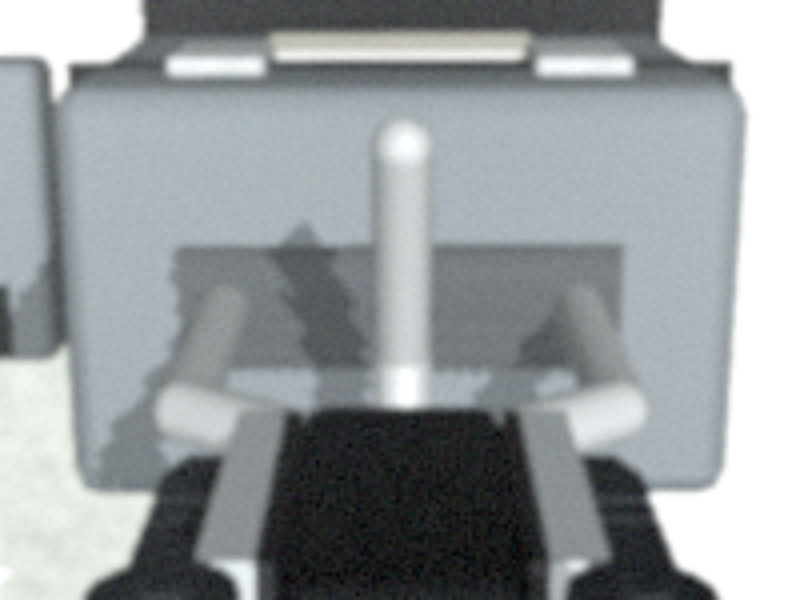

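View pics/z11.png

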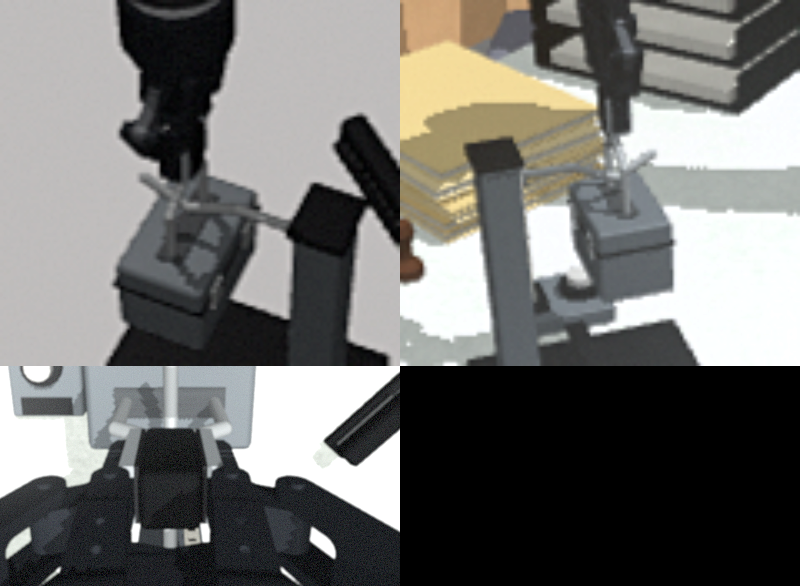

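Emit:
{"name": "move_arm", "arguments": {
  "steps": [-1,0,0,-0.3,0,0,0,-1,0,0,-0.3,0,0,0,-1,0,0,-0.3,0,0,0,-1,0,0,-0.3,0,0,0,-1,0,0,-0.3,0,0,0,-1,0,0,-0.3,0,0,0,-1,0,0,-0.3,0,0,0,-1,0,0,-0.2,0,0,0]
}}

```text
t: 12.9
eef_pos: [0.5319, -0.1675, 0.275]
tool_rot: [-0.0, 0.299, 0.954, -0.0]
contact_force: [0.1, -0.7, -2.3]
gripper_width: 0.25
```

```bash
python3 look.py 12 20
```

```text
13.85 [ 0.532  -0.1675  0.2753] [-0.      0.2991  0.9542  0.    ] F [-0.0753  0.0079 -2.2106] g 0.24637123053030952 rel x,y mm -0.002758234928467074 -0.0002214728288040922 eye z 0.24280953908476696
```

View pics/z12.png

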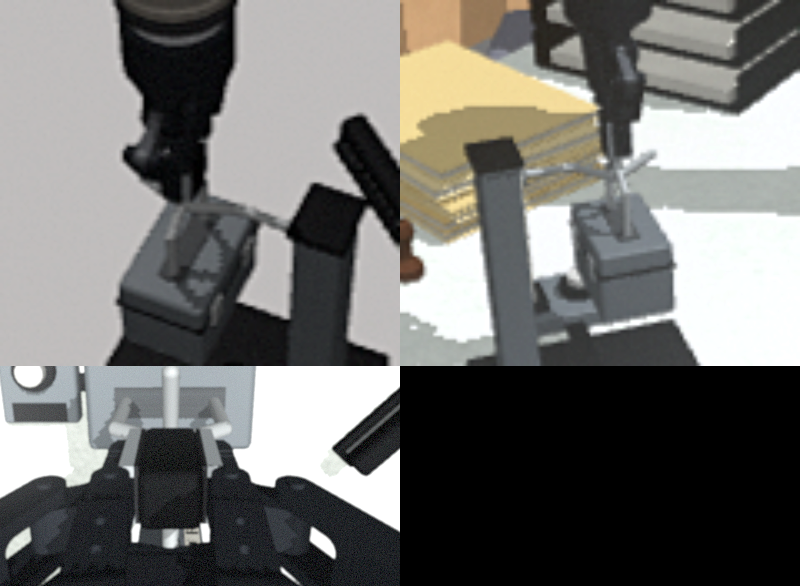

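Emit:
{"name": "move_arm", "arguments": {
  "steps": [-1,0,0,-0.2,0,0,0,-1,0,0,-0.2,0,0,0,-1,0,0,-0.2,0,0,0,-1,0,0,-0.2,0,0,0,-1,0,0,-0.2,0,0,0,-1,0,0,-0.2,0,0,0,-1,0,0,-0.2,0,0,0,-1,0,0,0,0,0,0]
}}

```text
t: 14.8
eef_pos: [0.5321, -0.1675, 0.2611]
tool_rot: [-0.0, 0.299, 0.954, 0.0]
contact_force: [-0.4, 0.6, -2.2]
gripper_width: 0.252
```

```bash
python3 look.py 13 20
```

```text
15.75 [ 0.5321 -0.1675  0.2613] [0.     0.299  0.9542 0.    ] F [ 0.1931  0.2455 -1.4327] g 0.24984793925538593 rel x,y mm 0.03916843159141286 0.04299461069863444 eye z 0.22882640591627126
```

Emit:
{"name": "move_arm", "arguments": {
  "steps": [-1,0,0,-0.2,0,0,0,-1,0,0,-0.2,0,0,0,-1,0,0,-0.2,0,0,0,-1,0,0,-0.2,0,0,0,-1,0,0,-0.2,0,0,0,-1,0,0,0,0,0,0]
}}

```text
t: 16.5
eef_pos: [0.5321, -0.1675, 0.2511]
tool_rot: [0.0, 0.299, 0.954, 0.0]
contact_force: [0.0, 0.0, -0.4]
gripper_width: 0.253
```

```bash
python3 look.py 14 50
```

```text
18.95 [ 0.532  -0.1675  0.2513] [0.     0.2991 0.9542 0.    ] F [ 1.3545 -0.2612 -0.3265] g 0.2542226075860629 rel x,y mm 0.03578895975063436 0.022604478056276366 eye z 0.21883122002535135
```

View pics/z14.png

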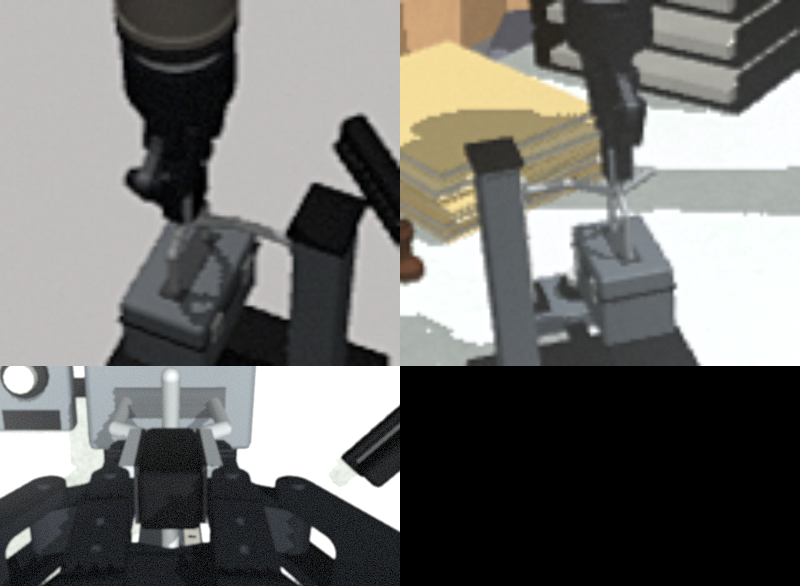

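Emit:
{"name": "move_arm", "arguments": {
  "steps": [-1,0.1,-0.1,0,0,0,0,-1,0.1,0,0,0,0,0,-1,0,0,0,0,0,0,-1,0,0,0,0,0,0]
}}

```text
t: 19.5
eef_pos: [0.5333, -0.1682, 0.2508]
tool_rot: [-0.001, 0.299, 0.954, -0.0]
contact_force: [-2.6, 1.5, -0.6]
gripper_width: 0.25
```

```bash
python3 look.py 15 25
```

```text
20.7 [ 0.534  -0.1686  0.2513] [ 0.      0.2991  0.9542 -0.    ] F [-2.8469  1.1736 -0.224 ] g 0.2480228568393727 rel x,y mm 2.253087952974999 0.26370213285632277 eye z 0.21882558343547379
```

Emit:
{"name": "move_arm", "arguments": {
  "steps": [-1,-0.1,0.05,0,0,0,0,-1,0,0,0,0,0,0,-1,0,0,0,0,0,0]
}}

```text
t: 21.15
eef_pos: [0.5336, -0.1683, 0.2517]
tool_rot: [0.001, 0.299, 0.954, -0.0]
contact_force: [0.4, -0.3, -1.0]
gripper_width: 0.248
```

```bash
python3 look.py 16 25
```

```text
22.35 [ 0.533  -0.1679  0.2513] [0.     0.2991 0.9542 0.    ] F [ 0.0594 -0.2933 -0.2247] g 0.2542102664653503 rel x,y mm 1.1012315440277542 0.22814825189114327 eye z 0.21881839981921872
```

Emit:
{"name": "move_arm", "arguments": {
  "steps": [-1,0,0,-0.1,0,0,0,-1,0,0,-0.1,0,0,0,-1,0,0,0,0,0,0,-1,0,0,0,0,0,0]
}}

```text
t: 22.9
eef_pos: [0.5329, -0.168, 0.2492]
tool_rot: [-0.0, 0.299, 0.954, 0.0]
contact_force: [-0.3, 0.2, -0.4]
gripper_width: 0.248
```

```bash
python3 look.py 17 50
```

```text
25.35 [ 0.533  -0.168   0.2493] [-0.      0.299   0.9542  0.    ] F [-0.4342  0.2944 -0.0684] g 0.25254941287115146 rel x,y mm 1.0881379442355057 0.1574889123697906 eye z 0.21679505311722833
```

Emit:
{"name": "move_arm", "arguments": {
  "steps": [-1,0,0,0,0,0,0,-1,0,0,0,0,0,0,-1,0,0,0,0,0,0],
  "newtons": 20
}}

```text
t: 25.8
eef_pos: [0.533, -0.168, 0.2493]
tool_rot: [-0.0, 0.299, 0.954, -0.0]
contact_force: [-1.2, 0.4, -0.1]
gripper_width: 0.249
```

Emit:
{"name": "move_arm", "arguments": {
  "steps": [-0.4,0,0,0,0,0,0,-0.3,0,0,0,0,0,0,-0.2,0,0,0,0,0,0,0,0,0,0,0,0,0,0.1,0,0,0,0,0,0,0.1,0,0,0,0,0,0]
}}

```text
t: 26.4
eef_pos: [0.533, -0.168, 0.2493]
tool_rot: [0.0, 0.299, 0.954, 0.0]
contact_force: [0.8, -0.4, 0.1]
gripper_width: 0.548
```

```bash
python3 look.py 18 20
```

```text
27.35 [ 0.533  -0.168   0.2493] [-0.      0.2991  0.9542  0.    ] F [-0.0644 -0.0011  0.0168] g 0.5470675089115961 rel x,y mm 1.1088570179928818 0.1739049317836023 eye z 0.21680593326011255
```

View pics/z18.png

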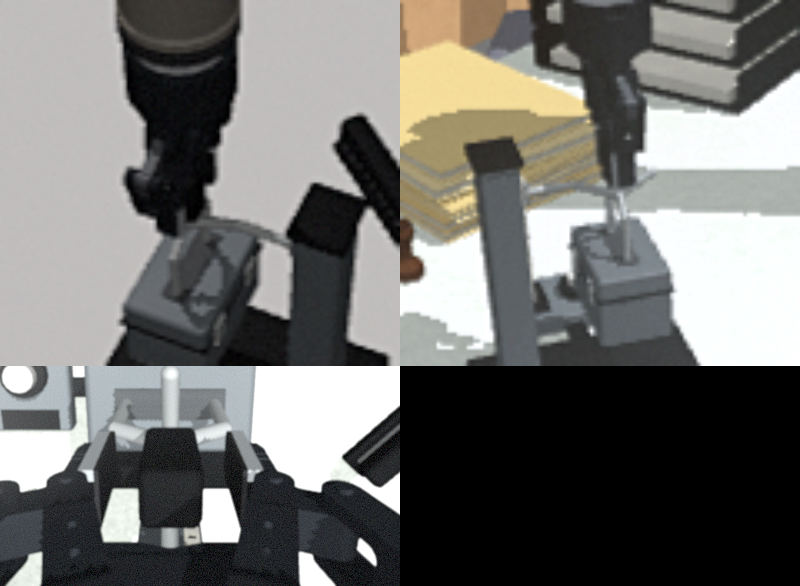

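View pics/w18.png

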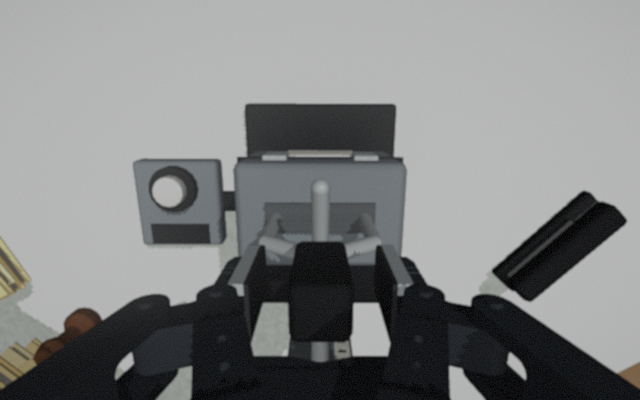

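Emit:
{"name": "move_arm", "arguments": {
  "steps": [0.1,0,0,0.5,0,0,0,0.1,0,0,1,0,0,0,0.1,0,0,1.5,0,0,0,0.1,0,0,2,0,0,0,0.1,0,0,2,0,0,0,0.1,0,0,2,0,0,0,0.1,0,0,2,0,0,0,0.1,0,0,0,0,0,0]
}}

```text
t: 28.3
eef_pos: [0.5345, -0.1684, 0.3632]
tool_rot: [0.003, 0.299, 0.954, 0.0]
contact_force: [0.3, 0.6, 0.1]
gripper_width: 0.548
```

Emit:
{"name": "move_arm", "arguments": {
  "steps": [-1,-1.2,-2,0,0,0,0,-1,-1.7,-3,0,0,0,0,-1,-1.7,-3,0,0,0,0,-1,-1.7,-2.5,0,0,0,0,-1,-1,-2,0,0,0,0,-1,0,0,0,0,0,0,-1,0,0,0,0,0,0,-1,0,0,0,0,0,0]
}}

```text
t: 29.1
eef_pos: [0.4607, -0.2917, 0.3591]
tool_rot: [-0.0, 0.298, 0.955, 0.0]
contact_force: [1.0, 0.3, 0.1]
gripper_width: -0.001
```

```bash
python3 look.py 19 3
python3 - <<'E'
from h import *
np.set_printoptions(precision=4,suppress=True)
R={c:cams.read_camera(c) for c in ('scene','side')};o,R['wrist']=wsnap('w19b.png')
for q in ['record_key_top','case_eye','hook_seat','case_grip','case']:
    rs=[]
    for c in R:
        m=models.place_of(c,q)
        if m: rs.append(ray(R[c],m[0]['position']));print(q,c,m[0], atz(R[c],m[0]['position'],.045) if 'key' in q else '')
    if len(rs)>1: print('   ',*tri(rs))
E
```

```text
29.2 [ 0.4607 -0.2917  0.3592] [-0.0001  0.298   0.9546  0.0002] F [0.0466 0.2322 0.3504] g 0.0021809268023027894 rel x,y mm 12.870938210845464 -142.63501098174234 eye z 0.3266576095829119
record_key_top side {'position': [308.2, 286.8], 'score': 0.4} [ 0.4557 -0.2936  0.045 ]
record_key_top wrist {'position': [162.9, 319.8], 'score': 0.58} [ 0.4608 -0.2935  0.045 ]
    [ 0.4581 -0.2938  0.0466] [np.float64(0.002518007425715778), np.float64(0.0025180074257157336)]
case_eye scene {'position': [153.4, 281.7], 'score': 0.67} 
case_eye side {'position': [221.8, 306.6], 'score': 0.93} 
case_eye wrist {'position': [187.9, 509.7], 'score': 0.81} 
    [ 0.5352 -0.1726  0.224 ] [np.float64(0.00427428073562688), np.float64(0.0038758358552877735), np.float64(0.0020991022626717128)]
hook_seat scene {'position': [153.6, 281.8], 'score': 0.5} 
hook_seat side {'position': [224.0, 307.0], 'score': 0.41} 
hook_seat wrist {'position': [179.7, 507.2], 'score': 0.93} 
    [ 0.5329 -0.1733  0.2202] [np.float64(0.004822527915512049), np.float64(0.0016338280856186952), np.float64(0.005357957129871719)]
case_grip scene {'position': [148.8, 285.0], 'score': 0.73} 
case_grip side {'position': [215.4, 305.0], 'score': 0.76} 
case_grip wrist {'position': [191.8, 533.4], 'score': 0.73} 
    [ 0.5341 -0.1644  0.2414] [np.float64(0.0016145932376387317), np.float64(0.003391965729280687), np.float64(0.0029110022382426554)]
case scene {'position': [217.0, 260.1], 'score': 0.55} 
case side {'position': [257.9, 311.5], 'score': 0.83} 
case wrist {'position': [158.6, 446.3], 'score': 0.69} 
    [ 0.5729 -0.1742  0.0272] [np.float64(0.061739619319474845), np.float64(0.03675869408740547), np.float64(0.026535514378106105)]
```

View pics/w19.png

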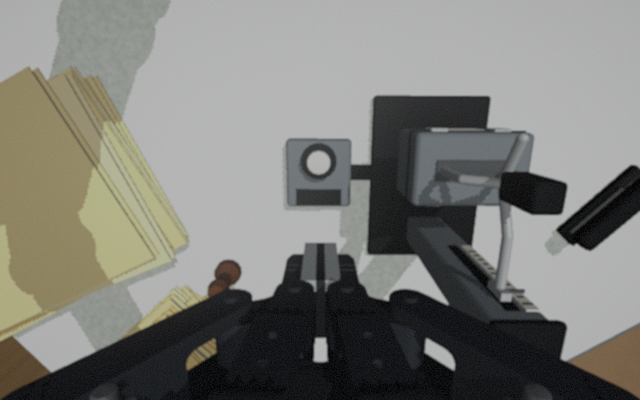

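View pics/z19.png

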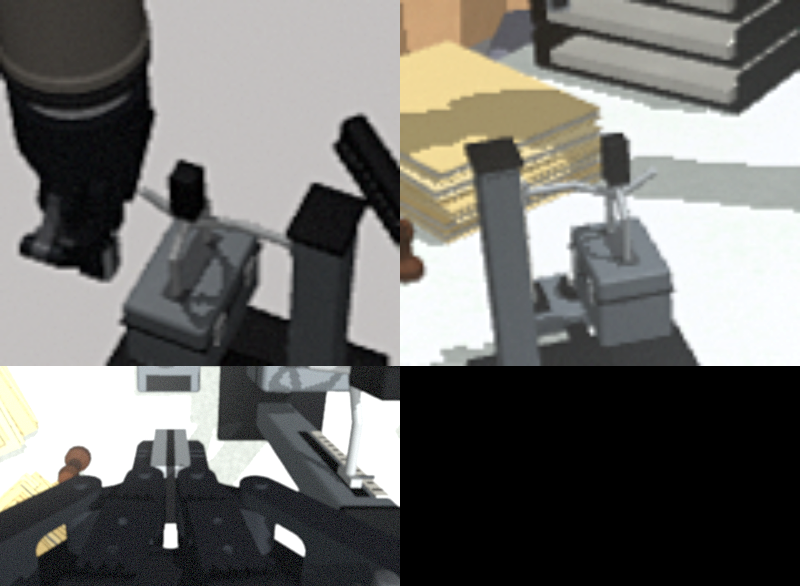

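Emit:
{"name": "move_arm", "arguments": {
  "steps": [-1,0,-0.1,-3,0,0,0,-1,0,0,-4,0,0,0,-1,0,0,-4,0,0,0,-1,0,0,-4,0,0,0,-1,0,0,-4,0,0,0,-1,0,0,-4,0,0,0,-1,0,0,-3,0,0,0,-1,0,0,0,0,0,0]
}}

```text
t: 31.05
eef_pos: [0.4575, -0.2925, 0.0956]
tool_rot: [-0.004, 0.299, 0.954, 0.001]
contact_force: [-0.2, 0.3, -0.1]
gripper_width: -0.001
```

```bash
python3 look.py 20 4
```

```text
31.2 [ 0.461  -0.2946  0.1007] [ 0.0009  0.2991  0.9542 -0.0002] F [-0.0048 -0.6284  0.0376] g 7.123002445966481e-05 rel x,y mm 14.687532318267657 -144.8432765840657 eye z 0.06816855506884334
```

View pics/w20.png

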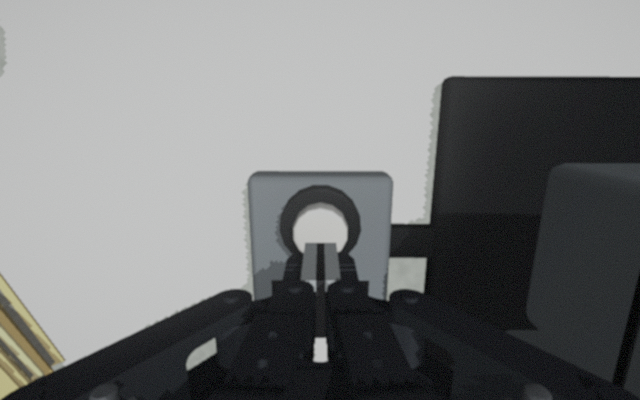

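View pics/side20.png

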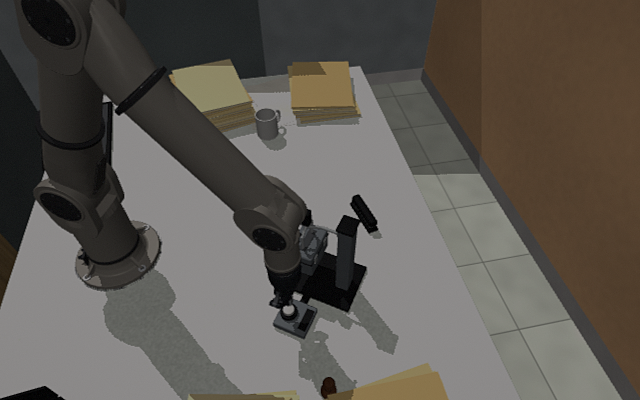

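Run:
```python
from h import *
np.set_printoptions(precision=4,suppress=True)
o,r=wsnap('w20b.png');print(o['eef_pos'],o['contact_force'],atz(r,(231,320),.045),atz(r,(231,320),.05))
```

```text
[ 0.4612 -0.2947  0.1012] [0.3047 0.0911 1.02  ] [ 0.4587 -0.2926  0.045 ] [ 0.4572 -0.2915  0.05  ]
```

Emit:
{"name": "move_arm", "arguments": {
  "steps": [-1,-0.15,0.15,-1,0,0,0,-1,0,0,-0.8,0,0,0,-1,0,0,-0.5,0,0,0,-1,0,0,-0.2,0,0,0,-1,0,0,0,0,0,0]
}}

```text
t: 31.9
eef_pos: [0.4582, -0.2924, 0.0737]
tool_rot: [-0.001, 0.299, 0.954, 0.0]
contact_force: [-0.2, 1.1, 1.3]
gripper_width: -0.003
```

Emit:
{"name": "move_arm", "arguments": {
  "steps": [-1,0,0,-0.2,0,0,0,-1,0,0,-0.2,0,0,0,-1,0,0,0,0,0,0]
}}

```text
t: 32.2
eef_pos: [0.4585, -0.2924, 0.0701]
tool_rot: [-0.0, 0.299, 0.954, 0.0]
contact_force: [0.7, 0.1, 0.4]
gripper_width: -0.003
```

Emit:
{"name": "move_arm", "arguments": {
  "steps": [-1,0,0,-0.2,0,0,0,-1,0,0,-0.1,0,0,0,-1,0,0,0,0,0,0]
}}

```text
t: 32.5
eef_pos: [0.4587, -0.2926, 0.0674]
tool_rot: [0.0, 0.299, 0.954, -0.0]
contact_force: [-0.3, 0.1, 2.9]
gripper_width: 0.002
```

Emit:
{"name": "move_arm", "arguments": {
  "steps": [-1,0,0,-0.2,0,0,0,-1,0,0,-0.1,0,0,0,-1,0,0,0,0,0,0]
}}

```text
t: 32.8
eef_pos: [0.4587, -0.2926, 0.0643]
tool_rot: [0.0, 0.299, 0.954, -0.0]
contact_force: [-0.2, 0.5, 3.1]
gripper_width: -0.002
```

```bash
python3 look.py 21 4; python3 -c "
from h import *
print([status.get_obs()['contact_force'][2]])"
```

```text
32.95 [ 0.4587 -0.2926  0.0645] [ 0.0002  0.2991  0.9542 -0.    ] F [ 0.3833 -0.3163  3.1416] g -0.0034629967950513467 rel x,y mm 11.725295570424922 -144.56767720329518 eye z 0.031961133092289776
[np.float64(2.3487653502267243)]
```

Emit:
{"name": "move_arm", "arguments": {
  "steps": [-1,0,0,-0.1,0,0,0,-1,0,0,-0.1,0,0,0,-1,0,0,0,0,0,0,-1,0,0,0,0,0,0]
}}

```text
t: 33.5
eef_pos: [0.4587, -0.2926, 0.063]
tool_rot: [0.0, 0.299, 0.954, -0.0]
contact_force: [-2.1, 1.1, 10.7]
gripper_width: -0.001
```

```bash
python3 look.py 22 6
```

```text
33.75 [ 0.4587 -0.2926  0.063 ] [ 0.0002  0.2991  0.9542 -0.    ] F [-1.432   0.7545 10.6816] g -0.0011549896428952463 rel x,y mm 11.74111229059587 -144.51769053980942 eye z 0.030470635460881024
```

Bottomed out (10.7 N at TCP z 0.063, beyond the 4 N spring). Now I lift off.

Emit:
{"name": "move_arm", "arguments": {
  "steps": [-1,0,0,0.3,0,0,0,-1,0,0,0.5,0,0,0,-1,0,0,1.5,0,0,0,-1,0,0,3,0,0,0,-1,0,0,4,0,0,0,-1,0,0,4,0,0,0,-1,0,0,4,0,0,0,-1,0,0,4,0,0,0]
}}

```text
t: 34.7
eef_pos: [0.4576, -0.292, 0.2765]
tool_rot: [-0.001, 0.299, 0.954, 0.0]
contact_force: [1.1, -0.4, -0.2]
gripper_width: 0.004
```

Emit:
{"name": "move_arm", "arguments": {
  "steps": [-1,0,0,4,0,0,0,-1,0,0,4,0,0,0,-1,0,0,2,0,0,0,-1,0,0,0,0,0,0,-1,0,0,0,0,0,0,-1,0,0,0,0,0,0]
}}

```text
t: 35.3
eef_pos: [0.4577, -0.292, 0.3735]
tool_rot: [-0.002, 0.299, 0.954, 0.0]
contact_force: [-0.1, 0.3, 0.4]
gripper_width: 0.003
```

```bash
python3 look.py 23 3
python3 - <<'E'
from h import *
np.set_printoptions(precision=4,suppress=True)
R={c:cams.read_camera(c) for c in ('scene','side')};o,R['wrist']=wsnap('w23b.png')
for q in ['record_key_top','case_eye','hook_seat','stapler_mid','mug_mid','stamp_mid']:
    rs=[]
    for c in R:
        m=models.place_of(c,q)
        if m and m[0]['score']>.5: rs.append(ray(R[c],m[0]['position']))
    if len(rs)>1: print(q,*tri(rs))
E
```

```text
35.4 [ 0.4579 -0.2921  0.3737] [-0.0015  0.299   0.9542  0.0002] F [-0.1235  0.2665 -0.0472] g 0.0052459935035668636 rel x,y mm 10.778609504654849 -144.61473666917274 eye z 0.3412058643156133
record_key_top [ 0.4422 -0.2979  0.122 ] [np.float64(0.033006855992262156), np.float64(0.03438054332214803), np.float64(0.01366231258215141)]
case_eye [ 0.5326 -0.169   0.2183] [np.float64(0.0014009888455336992), np.float64(0.002892111185157425), np.float64(0.002217764250478738)]
hook_seat [ 0.542  -0.1632  0.1938] [np.float64(0.0025988455960137997), np.float64(0.002598845596013817)]
stapler_mid [ 0.7411 -0.0002  0.0182] [np.float64(0.005286049437188482), np.float64(0.0038738532745566426), np.float64(0.007464751362082034)]
stamp_mid [ 0.5216 -0.4964  0.0396] [np.float64(0.003927617840720683), np.float64(0.00392761784072055)]
```

View pics/z23.png

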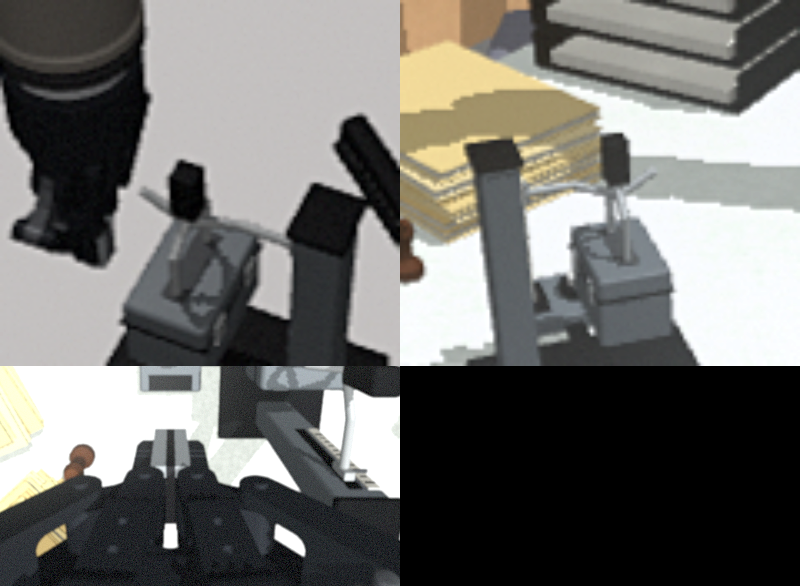

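View pics/scene23.png

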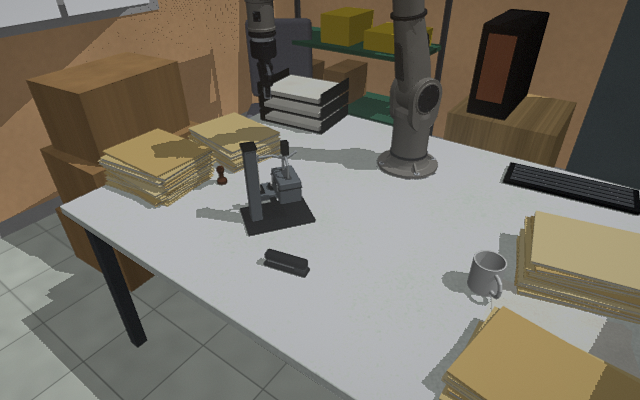

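The case hangs upright at rest, the arm is clear, and the mug, stapler and stamp look unmoved in the scene picture.

```bash
python3 -c "
from h import *
print(order.hand_in())"
```

```text
the job is handed in; nothing more can be done
None
```

The courier case is hanging on the scale hook, the record key was pressed to its stop and released, and the job is handed in. The hand-in gives no verdict.

**Hanging:** I gripped the case by its grip and threaded the bail over the prong. I then lowered it until the vertical force on the gripper was about −0.07 N (it read about −2.25 N carrying the case). That puts the hook's dip at about 18 mm and the case's mass at about 0.23 kg. The first lowering left the bail slightly off the seat, with about 1.3 N of side force. I moved it until that was near zero before letting go.

**Key:** I pressed until it bottomed out at about 10.7 N, with the case hanging free, then lifted the arm clear. This was at about 34 s of the 72 s allowed.

**Last checks:**
- **Case:** it hung upright and still in both pictures, with its eye at about (0.533, −0.169, 0.218). That fits the expected seat position and dip.
- **Bystanders:** the stapler and stamp were found within 5 mm of where they started. The mug looked unmoved in the picture but was not measured again.
- **Arm:** there was no contact force on the gripper.

**Not confirmed by the last measurements:**
- **Hook seat and key:** the camera estimates of these two points disagreed with the known geometry, putting the seat at z 0.194 and the key at z 0.122. I took both for false detections.
- **Key being up again:** I judged this only from the arm having lifted clear, not from a measurement.
- **Hook speed:** it was not measured when I let go. I relied on the near-zero force just before release.

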